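# Push the hinge leaf home and trip the guarded bench press

### The arm

A 6-joint arm with a two-finger parallel gripper is mounted at the origin on the work surface. World frame = base frame: x ahead of the robot, y to its left, z up, the work surface at z = 0. Lengths are in m, angles in rad, forces in N, time in s.
With the tool pointing down it reaches from about 0.35 to 0.975 m from the base axis. Payload 4.9 kg.
Tool frame: the origin (TCP) lies on the front face of the gripper's body, between the roots of the fingers; the fingertips stand ctrl.finger_overhang ahead of it and the grasp point (between the pads) lies 54 mm ahead of it (ctrl.finger_overhang is the distance from the TCP to the fingertips, in m); z points along the fingers, y is the line along which they close (so a half turn about z gives the same grasp; the last joint's range is limited). The gripper opens to 85 mm and grips with 20 to 120 N. Pads are 22 mm wide; open, the fingers measure 114 mm over their backs; the gripper's body (76 mm by 85 mm) begins 54 mm behind the grasp point. The pads swing forward as they close: fully open they stand 13 mm farther back than shut.
Start: joints at [-1.356, 0.053, 1.613, -0, 1.476, -0.119], TCP at [0.205, -0.59, 0.304] pointing down, gripper open.
Joint ranges: [-3.01, 3.01], [-1.01, 2.22], [0.06, 2.58], [-1.02, 4.17], [0.09, 2.62], [-3.14, 3.14]. Speed limits (rad/s): [2.57, 2.57, 3.14, 3.14, 3.14, 3.14].

### API

Orientations are given as a rotation vector (axis times angle).
In Python, from station import ctrl, vision gives the robot as it stands. The module is installed in compiled form; this text tells all that it offers.
- The arm moves only by the tool drive_tool, never from a script. Its argument "rows" is a list of rows, each a list of 2 entries, a list of its own where there are three numbers: the shift along the tool's x, y, z in m, then the turn about the tool's z in rad. A call has 1 to 10 rows; each row shifts and turns the commanded pose from where the row before left it, along the tool's axes as they then stand; what a row does not reach is not made up. A row lasts 1/10 s, in which the tool goes at most 50 mm and 8.59 degrees, less where a joint would pass 70% of its speed; a pose out of reach is approached as far as the arm can. A call with a gripper value outside its range is refused whole. "jaw" is the closure, from 0 (fully open) to 1 (shut), set as the call begins (left out, the last holds). The fingers move at their own pace and stop on an object; "grip_force" is the grip in N (left out, the last holds). Time passes only in rows, so rows that do not move let the fingers close. It gives the time, the measured TCP pose, the force, the opening and the grip force at its end, in the units of the state.
- ctrl.get_obs(): the state, without advancing time (a new reading comes with each control period).
- vision.get_image(name): name is "scene" or "side" or "wrist"; returns a dict with "image" (400x640x3 uint8, blue, green, red), "vertical_fov" (degrees; the focal length in pixels is half the picture's height over the tangent of half this angle, whatever the lens; pixels are square), "cx", "cy" (the principal point, pixels), "dist_coeffs" ([k1, k2, p1, p2, k3] as OpenCV has them; the pictures are not rectified), "R" (3x3) and "t" (3): a world point X has camera coordinates R X + t. Camera axes: x right, y down, z forward; pixel columns grow to the right and rows downward; lengths in m; the calibration is good to about 2 mm. A picture is of the moment at which its call begins. There is no depth.
- ctrl.finish_job(): hands the job in; it is judged then, once.
The state is a dict: "t": time; "q": joint angles; "dq": joint speeds; "effort": joint torques, N m; "tool_pos": TCP position; "tool_rot": TCP orientation; "contact_force": force on the tool from outside, world axes, zero at the start; "wrist_torque": the same for the moment, N m; "opening": finger opening in m; "grip_force": force on a finger pad.
Only numpy, scipy, OpenCV 4.12 (cv2) and the standard library are available. Lean on these libraries where they do the work, as an engineer would, in place of code of your own. Each camera call takes 0.05 s, during which the arm holds its last target. There are 200 camera calls.

### The job

With the fingertips, push the gate hinge leaf that lies in the press's track forward until it is fully home against the stop under the ram, sliding it and never lifting it. Then reach through the window of the guard, press the lever beneath it all the way down for about a second, and let it spring back up, without ever touching the guard. Do not work the lever before the leaf is home, and leave the spare leaf, the jar and the hammer alone.

Things in the scene. Friction and masses are not known exactly. Their poses are not given: they have to be found in the camera images.
- press: Green bench press fixed to the bench, base plate 270 (x) x 380 (y) x 20 mm high. Origin: on the bench under it; own x points away from the operator, y left, z up. On its right a work track along x (see stop) under the press head (head); on its left, at y = +110 mm, the guard with the lever inside. Nothing on it but the head is higher than the guard's upper edge.
- stop (a point): Foot of the track's stop block (14 mm high), mid-width, on the near face, at track-floor height (20 mm above the bench); press axes, at (70, -100, 20) mm in the press's frame. The track runs from here 170 mm towards the operator, its near end open; two steel side rails, 8 mm high, 60 mm apart inside.
- head (a point): Centre of the ram's axis on top of the press head, 120 mm above the bench, over the track, 25 mm short of the stop. The head is 70 mm wide (y); it reaches from 15 mm nearer the operator than this point to 85 mm beyond; underside 70 mm above the bench. A 20 mm ram hangs from it, 24 mm over the track's floor, and goes down 12 mm as the lever is pressed.
- guard: Grey sheet guard box (4 mm sheet) fixed to the press; never touch it. Face 150 x 150 mm, closed at sides and front, sloping 0.17 rad: lower front edge 67 mm, upper far edge 92 mm above the bench. Origin: window centre in the outer face; own z points squarely out of the window (up and towards the operator), y as the press's y, x up the slope away from the operator.
- window (a point): Centre of the guard's square window, 84 x 84 mm clear opening, in the outer face; axes as guard. It is empty: fingers go through along -z.
- paddle (a point): Centre of the upper face of the lever's steel paddle, 36 x 36 x 8 mm. At rest 20 mm straight below the window's centre, parallel to the guard's face, same axes. The lever's hinge is 100 mm up the slope (own +x) and 4 mm lower (own z). Pressing moves the paddle about 18 mm along the window's -z.
- lever (a joint): Angle of the sprung lever, rad: 0 at rest (up), 0.18 at its bottom stop (all the way down; 0.14 counts). About 3 N on the paddle starts it, about 7 N holds it down; springs back by itself when let go.
- hinge_leaf: Dark steel gate hinge leaf, 90 (x) x 56 (y) mm, about 0.3 kg, loose in the track, 40 to 75 mm short of the stop. Flat plate 10 mm thick in front; at the back a rolled knuckle (24 mm cylinder along y, axis 12 mm up). Origin: centre of the footprint, underside: front edge 45 mm ahead (own +x), knuckle's rearmost line 45 mm behind. Home: front edge on the stop. Slides with 1 to 6 N.
- spare_leaf: A second, equal hinge leaf lying on the bench to the right of the press; leave it. Origin: centre of its footprint, underside.
- screw_jar: Lidded glass jar, 64 mm in diameter, 85 mm high, standing to the left of the press; leave it. Origin: centre of its underside.
- hammer: Hammer lying on the bench to the left of the press, handle to own -x; leave it. Origin: underside, near its middle.
Mind the look-alikes: they are no part of the job. What is shaped like the hinge_leaf but brown, turquoise or white is not meant.

How it is judged:
On the way, in this order (a step that is already met when the one before it is completed fails the run):
1. the hinge leaf is home against the stop, flat in the track (x of hinge_leaf in the frame of press above 0.021 m and z of hinge_leaf in the frame of press below 0.024 m and y of hinge_leaf in the frame of press between -0.105 and -0.095 m), for 0.2 s.
2. the lever is held all the way down with the leaf home (all of step 1 and value of joint lever above 0.14 rad), for 0.5 s.
At the end, for the whole second after the job is handed in: The leaf lies flat in the track within 4 mm of the stop (and 5 mm sideways), at rest, and the lever is back up (below 0.03 rad) (all of step 1 and value of joint lever below 0.03 rad and linear speed of hinge_leaf below 0.01 m/s); the robot touches nothing.
It fails at once if the robot touches the guard (contact force between any of the arm, the fingers and guard above 0.5 N).
It fails at once if the lever is worked (beyond 0.08 rad) while the leaf is not home (value of joint lever above 0.08 rad and not (x of hinge_leaf in the frame of press above 0.021 m and z of hinge_leaf in the frame of press below 0.024 m and y of hinge_leaf in the frame of press between -0.105 and -0.095 m)).
It fails at once if the hinge leaf is lifted off the track's floor (by 8 mm) (z of hinge_leaf in the frame of press above 0.028 m).
It fails at once if the spare leaf, the jar or the hammer is moved by more than 10 mm (distance of any of spare_leaf, screw_jar, hammer from where it was at the start of the episode above 0.01 m).
It also fails if it takes over 48 s, if anything falls off the work surface, if the arm or the gripper's body presses on something with over 40 N, if the wrist force passes 120 N, or if a joint passes its speed limit or range.

## Working session

There is one attempt and no reset: what is moved stays moved. The work goes in short steps, Python scripts to look and compute and a tool call to move; the robot and the scene stay as the last step left them, time stands still between calls to the robot, and variables do not carry over. Pictures are saved under pics/ and viewed, at most 10 in all, crops included, and the job is handed in when it is done.

Besides the shell and the picture viewer there is one more tool, called by a JSON object that holds its "api" and its "payload". drive_tool: Moves the arm, as the interface text tells. Its arguments: {"type":"object","properties":{"rows":{"type":"array","items":{"type":"array"}},"jaw":{"type":"number"},"grip_force":{"type":"number"}},"required":["rows"]}

```bash
mkdir -p pics; cat > h.py <<'E'
import numpy as np, cv2
from station import ctrl, vision
def grab(n,f):
    d=vision.get_image(n); cv2.imwrite(f'pics/{f}.png',d['image']); 
    np.savez(f'pics/{f}.npz',**{k:np.array(v) for k,v in d.items()}); return d
def load(f): return dict(np.load(f'pics/{f}.npz'))
def K(d):
    f=200/np.tan(np.radians(float(d['vertical_fov']))/2); return np.array([[f,0,float(d['cx'])],[0,f,float(d['cy'])],[0,0,1]])
def ray(d,px,z):
    n=cv2.undistortPoints(np.array(px,float).reshape(-1,1,2),K(d),d['dist_coeffs'].astype(float))[:,0]
    w=np.c_[n,np.ones(len(n))]@d['R']; c=-d['R'].T@d['t']; z=np.broadcast_to(z,len(n))
    return c+w*((z-c[2])/w[:,2])[:,None]
def proj(d,X):
    return cv2.projectPoints(np.array(X,float).reshape(-1,1,3),cv2.Rodrigues(d['R'])[0],d['t'],K(d),d['dist_coeffs'].astype(float))[0][:,0]
E
python3 - <<'E'
from h import *
for n in('scene','side','wrist'): 
    d=grab(n,n+'0'); print(n,-d['R'].T@d['t'])
o=ctrl.get_obs(); print(o, ctrl.finger_overhang)
a=[cv2.imread(f'pics/{n}0.png') for n in('scene','side')]
E
```

```text
scene [1.38484798 0.04610683 0.60378095]
side [ 0.4943048  -0.65409612  0.64217076]
wrist [ 0.27524732 -0.56433523  0.37296334]
{'t': 0.15, 'q': array([-1.35601421e+00,  5.32235176e-02,  1.61397349e+00, -1.46449883e-05,
        1.47601616e+00, -1.18986539e-01]), 'dq': array([ 1.38377551e-04, -6.18899933e-05, -3.11109459e-03,  1.45390409e-03,
       -2.21340446e-03, -5.47116403e-04]), 'effort': array([-8.47817176e-06, -3.94240737e+01, -3.70722485e+01, -1.64180092e-04,
        4.66402533e-03,  1.20912142e-05]), 'tool_pos': array([ 0.20467937, -0.59014102,  0.30293705]), 'tool_rot': array([-3.09635097e+00, -5.21585788e-01,  1.44675594e-04]), 'contact_force': array([-0.08033282, -0.09217111, -0.42363852]), 'wrist_torque': array([ 0.00777364, -0.05000286,  0.01941283]), 'grip_force': 0.0, 'opening': 0.08530415646663451} 0.0726
```

View pics/scene0.png

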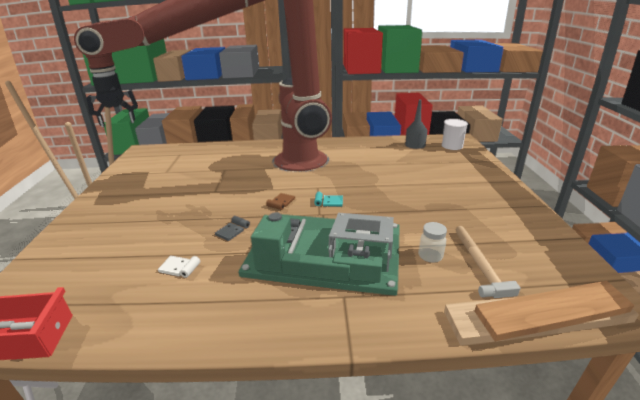

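View pics/side0.png

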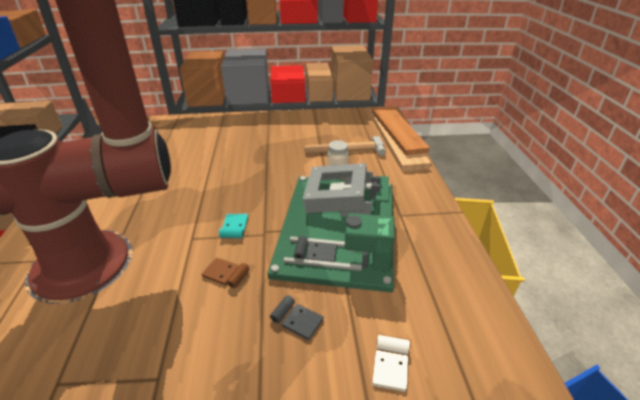

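The scene view, from the far side, shows the press at about (320,250). The side view shows it at (335,235), with the leaf in the track at about (318,250). I'll enlarge both.

```bash
python3 - <<'E'
from h import *
a=cv2.imread('pics/side0.png')[160:295,260:410]; b=cv2.imread('pics/scene0.png')[200:300,230:410]
cv2.imwrite('pics/c1.png',cv2.resize(a,None,fx=4.4,fy=4.4,interpolation=2))
cv2.imwrite('pics/c2.png',cv2.resize(b,None,fx=4.4,fy=4.4,interpolation=2))
E
```

```text
(no output)
```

View pics/c1.png

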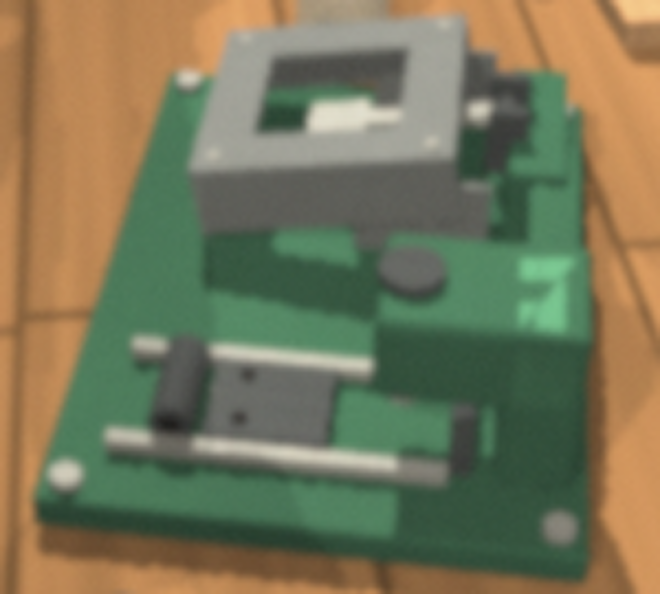

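View pics/c2.png

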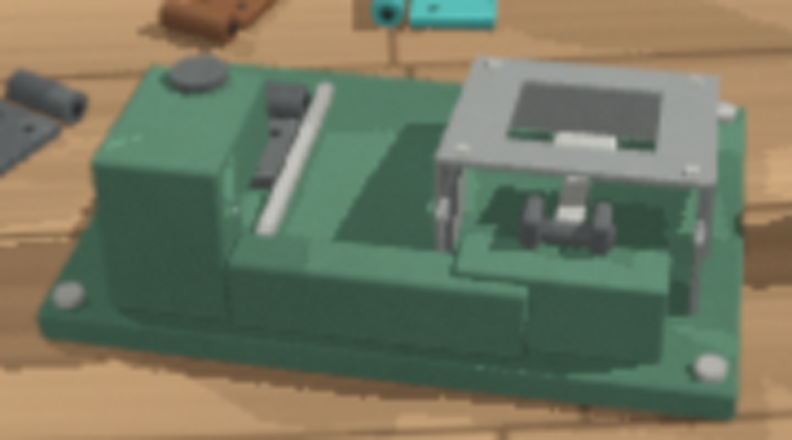

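```bash
cat >> h.py <<'E'
def fit(P,W):
    P=np.array(P,float);W=np.array(W,float);p=P-P.mean(0);w=W-W.mean(0)
    a=np.arctan2((p[:,0]*w[:,1]-p[:,1]*w[:,0]).sum(),(p*w).sum()); c,s=np.cos(a),np.sin(a);R=np.array([[c,-s],[s,c]])
    t=W.mean(0)-R@P.mean(0); return a,R,t,np.linalg.norm(P@R.T+t-W,axis=1)
E
python3 - <<'E'
from h import *
s=load('side0');c=load('scene0')
S=lambda l:np.array(l)/4.4+[260,160]-0.4
C=lambda l:np.array(l)/4.4+[230,200]-0.4
A=ray(s,S([(38,500),(588,555),(170,72)]),.02)[:,:2]
B=ray(c,C([(45,315),(737,393),(745,105)]),.02)[:,:2]
PA=[(-.135,-.19),(.135,-.19),(-.135,.19)];PB=[(.135,-.19),(.135,.19),(-.135,.19)]
print(A,B)
for P,W in((PA,A),(PB,B),(PA+PB,np.r_[A,B])):
    a,R,t,e=fit(P,W);print(a,t,e)
np.savez('press.npz',a=a,R=R,t=t)
iv=lambda W:(W[:,:2]-t)@R
# guard face corners: lower(front) L/R, upper L/R
z=[.067,.067,.092,.092]
print('side g',iv(ray(s,S([(232,33),(192,170),(465,18),(452,155)]),z)))
print('scene g',iv(ray(c,C([(718,75),(475,58),(713,185),(440,155)]),z)))
# windows corners outer face
zw=[.0727,.0727,.0868,.0868]
print('side w',iv(ray(s,S([(275,58),(257,133),(408,50),(402,122)]),zw)))
print('scene w',iv(ray(c,C([(663,93),(527,83),(657,150),(508,130)]),zw)))
print('leaf front',iv(ray(s,S([(335,378),(330,443)]),.03)),'knuckle top',iv(ray(s,S([(192,340),(165,410)]),.044)))
print('rails top near ends',iv(ray(s,S([(135,345),(108,435),(450,470)]),.028)))
print('ram top',iv(ray(s,S([(412,270)]),.12)),iv(ray(c,C([(198,72)]),.12)))
E
```

```text
[[ 0.43804664 -0.08426439]
 [ 0.6954975  -0.14172856]
 [ 0.51947539  0.28388383]] [[ 0.69703906 -0.13509093]
 [ 0.77919185  0.22747103]
 [ 0.51776442  0.28867098]]
-0.22196268810709174 [0.60884503 0.07117005] [0.00272344 0.00386735 0.00239537]
-0.22138291762580267 [0.60685668 0.07511042] [0.00480886 0.00353168 0.00169919]
-0.21859190986029825 [0.60783581 0.073157  ] [0.00342479 0.00292627 0.00460089 0.00665136 0.0024978  0.00091712]
side g [[-0.08733321  0.16574502]
 [-0.08920352  0.02060164]
 [ 0.05712968  0.16232525]
 [ 0.05480868  0.01970749]]
scene g [[-0.09341534  0.17055377]
 [-0.09111033  0.02084342]
 [ 0.05574226  0.16838047]
 [ 0.05023815  0.02188136]]
side w [[-0.05596611  0.13208507]
 [-0.05661151  0.05285497]
 [ 0.0245134   0.129809  ]
 [ 0.02563704  0.05462278]]
scene w [[-0.05940757  0.138267  ]
 [-0.05842681  0.05708804]
 [ 0.02048369  0.13767285]
 [ 0.01335947  0.05443096]]
leaf front [[ 0.00368548 -0.09743577]
 [ 0.00560215 -0.14366794]] knuckle top [[-0.07118357 -0.09357425]
 [-0.07623252 -0.14548838]]
rails top near ends [[-0.10357362 -0.08422603]
 [-0.10464661 -0.15073916]
 [ 0.06524279 -0.15228243]]
ram top [[ 0.03927095 -0.11328081]] [[ 0.03087605 -0.11789868]]
```

```bash
cat >> h.py <<'E'
from scipy.spatial.transform import Rotation as Ro
def plan(X,a=None):
    o=ctrl.get_obs(); M=Ro.from_rotvec(o['tool_rot']).as_matrix(); d=M.T@(np.array(X)-o['tool_pos'])
    print('t',o['t'],'pos',o['tool_pos'],'F',o['contact_force'],'shift(tool)',d.round(4))
    if a is not None:  # want tool y parallel +-press y
        for s in(1,-1):
            y=s*np.array([-np.sin(a),np.cos(a),0]); v=M.T@y; print('turn',np.arctan2(-v[0],v[1]))
E
python3 - <<'E'
from h import *
p=np.load('press.npz');R=p['R'];t=p['t']+R@[-.006,-.0165];np.savez('press.npz',a=p['a'],R=R,t=t)
print(t,p['a'],'track',R@[-.03,-.1]+t,'win',R@[-.012,.11]+t)
w=load('wrist0');print('vfov',w['vertical_fov'],K(w))
M=Ro.from_rotvec(ctrl.get_obs()['tool_rot']).as_matrix()
print('tool axes\n',M,'\ncam in tool',M.T@(-w['R'].T@w['t']-ctrl.get_obs()['tool_pos']),'cam axes in tool\n',(M.T@w['R'].T).round(3))
X=np.r_[R@[-.05,-.0]+t,.33]; plan(X,p['a'])
E
```

```text
[0.59840048 0.05835076] -0.21859190986029825 track [ 0.54742884 -0.03276395] win [0.61054011 0.16833544]
vfov 70.23017775718459 [[284.41197334   0.         319.09274547]
 [  0.         284.41197334 196.02096487]
 [  0.           0.           1.        ]]
tool axes
 [[ 9.44813996e-01  3.27607056e-01 -3.59631688e-04]
 [ 3.27607205e-01 -9.44812691e-01  1.58017137e-03]
 [ 1.77890707e-04 -1.61078596e-03 -9.99998687e-01]] 
cam in tool [ 0.0751402  -0.00137588 -0.0700108 ] cam axes in tool
 [[ 0.001 -0.956 -0.292]
 [ 1.     0.001  0.001]
 [-0.    -0.292  0.956]]
t 0.15 pos [ 0.20467937 -0.59014102  0.30293705] F [-0.08033282 -0.09217111 -0.42363852] shift(tool) [ 0.5419 -0.51   -0.0261]
turn -2.5892301836594007
turn 0.5523624699303924
```

{"api": "drive_tool", "payload": {"rows": [[[0.0375,-0.0295,-0.002],0],[[0.0375,-0.0295,-0.002],0],[[0.0375,-0.0295,-0.002],0],[[0.0375,-0.0295,-0.002],0],[[0.0375,-0.0295,-0.002],0],[[0.0375,-0.0295,-0.002],0],[[0.0375,-0.0295,-0.002],0],[[0.0375,-0.0295,-0.002],0]], "jaw": 1}}

```text
t: 0.95
tool_pos: [0.4114, -0.2674, 0.3198]
tool_rot: [3.098, 0.521, 0.0]
contact_force: [0.9, -0.8, 0.7]
opening: -0.0002
grip_force: 0.0
```

{"api": "drive_tool", "payload": {"rows": [[[0.0375,-0.0295,-0.002],0],[[0.0375,-0.0295,-0.002],0],[[0.0375,-0.0295,-0.002],0],[[0.0375,-0.0295,-0.002],0],[[0.0375,-0.0295,-0.002],0],[[0.0375,-0.0295,-0.002],0],[[0.0375,-0.0295,-0.002],0],[[0.0375,-0.0295,-0.002],0]]}}

```text
t: 1.75
tool_pos: [0.6176, 0.054, 0.3356]
tool_rot: [3.098, 0.523, -0.001]
contact_force: [0.1, -0.7, 0.0]
opening: -0.0003
grip_force: 0.0
```

{"api": "drive_tool", "payload": {"rows": [[[0,0,0],0.138],[[0,0,0],0.138],[[0,0,0],0.138],[[0,0,0],0.138],[[0,0,0],0],[[0,0,0],0]]}}

```text
t: 2.35
tool_pos: [0.6169, 0.052, 0.3356]
tool_rot: [3.123, -0.338, -0.001]
contact_force: [-0.9, 0.5, -0.4]
opening: -0.0003
grip_force: 0.0
```

```bash
python3 - <<'E'
from h import *
grab('wrist','w1'); p=np.load('press.npz')
plan(np.r_[p['R']@[.02,0]+p['t'],.33],p['a'])
cv2.imwrite('pics/w1b.png',cv2.resize(cv2.imread('pics/w1.png'),None,fx=1.25,fy=1.25,interpolation=2))
E
```

```text
t 2.4 pos [0.61690883 0.05201324 0.33563527] F [ 0.45217462 -0.54769039  0.15915334] shift(tool) [ 0.0006 -0.0022  0.0056]
turn -3.138867358369831
turn 0.0027252952199621557
```

View pics/w1b.png

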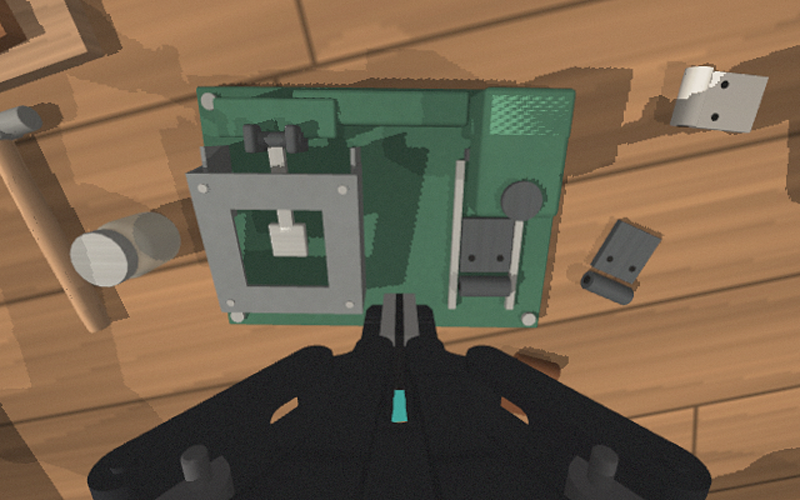

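The wrist view (×1.25) shows the guard window at (231–328, 208–287) and the paddle at (288,240). The leaf's knuckle is at about (485,286), between rails at x≈453 and 511.

```bash
python3 - <<'E'
from h import *
p=np.load('press.npz');R=p['R'];t=p['t'];w=load('w1');iv=lambda W:((W[:,:2]-t)@R*1000).round(1)
f=lambda l,z:iv(ray(w,np.array(l,float)/1.25-.1,z)).tolist()
print('win nearL,nearR,farL,farR',f([(244,287),(328,287),(231,209),(322,208)],[.0727,.0727,.0868,.0868]))
print('guard farL farR nearL nearR',f([(188,174),(358,173),(216,312),(363,313)],[.092,.092,.067,.067]))
print('paddle NL NR FL FR',f([(271,257),(306,257),(270,222),(306,222)],[.057,.057,.063,.063]))
print('rail outer L near/far',f([(449,308),(457,160)],.028),'rail R near outer',f([(515,308),(524,220)],.028))
print('plate corners NL? NR FL',f([(230,325),(540,325),(197,88),(575,90)],.02))
print('knuckle rear L R',f([(458,296),(512,296)],.032),'front plate',f([(462,218),(512,218)],.03))
print('ram top',f([(522,200)],.12))
E
```

```text
win nearL,nearR,farL,farR [[-53.4, 156.8], [-53.0, 70.9], [30.1, 152.5], [31.2, 69.1]]
guard farL farR nearL nearR [[62.1, 183.8], [63.2, 34.8], [-85.0, 193.1], [-85.2, 36.7]]
paddle NL NR FL FR [[-26.4, 131.8], [-26.2, 95.3], [12.3, 126.8], [12.5, 91.0]]
rail outer L near/far [[-98.9, -60.3], [70.7, -60.9]] rail R near outer [[-98.7, -138.1], [7.4, -137.3]]
plate corners NL? NR FL [[-127.4, 205.3], [-125.7, -174.1], [140.4, 202.9], [139.9, -177.8]]
knuckle rear L R [[-81.5, -69.3], [-81.3, -131.6]] front plate [[9.8, -69.1], [10.0, -123.3]]
ram top [[45.0, -100.6]]
```

```bash
python3 - <<'E'
from h import *
w=load('w1');o=ctrl.get_obs();M=Ro.from_rotvec(o['tool_rot']).as_matrix()
px=np.array([(385,293),(416,293),(367,308),(434,308),(360,345),(440,345),(325,347),(475,347),(290,355),(90,480)],float)
n=cv2.undistortPoints((px/1.25-.1).reshape(-1,1,2),K(w),w['dist_coeffs'])[:,0]
d=np.c_[n,np.ones(len(n))]@w['R']@M; c=M.T@(-w['R'].T@w['t']-o['tool_pos'])
for tx in(11,0,-11):
    P=c+d*((tx/1000-c[0])/d[:,0])[:,None]; print(tx,(P*1000).round(0)[:,1:].tolist())
p=np.load('press.npz'); plan(np.r_[p['R']@[-.115,-.1]+p['t'],.20],p['a'])
E
```

```text
11 [[-7.0, 68.0], [6.0, 68.0], [-14.0, 54.0], [12.0, 54.0], [-14.0, 29.0], [12.0, 29.0], [-25.0, 27.0], [23.0, 27.0], [-34.0, 23.0], [-61.0, -19.0]]
0 [[-8.0, 92.0], [7.0, 92.0], [-16.0, 76.0], [15.0, 76.0], [-16.0, 46.0], [14.0, 46.0], [-29.0, 44.0], [27.0, 44.0], [-40.0, 39.0], [-72.0, -10.0]]
-11 [[-9.0, 116.0], [9.0, 116.0], [-18.0, 97.0], [17.0, 97.0], [-18.0, 63.0], [16.0, 63.0], [-33.0, 61.0], [31.0, 61.0], [-46.0, 55.0], [-82.0, -1.0]]
t 2.4 pos [0.61690883 0.05201324 0.33563527] F [ 0.45217462 -0.54769039  0.15915334] shift(tool) [-0.1346  0.0975  0.1357]
turn -3.138867358369831
turn 0.0027252952199621557
```

{"api": "drive_tool", "payload": {"rows": [[[-0.0337,0.0244,0.034],0],[[-0.0337,0.0244,0.034],0],[[-0.0337,0.0244,0.034],0],[[-0.0337,0.0244,0.034],0],[[0,0,0.03],0],[[0,0,0.03],0],[[0,0,0.02],0],[[0,0,0],0]]}}

```text
t: 3.2
tool_pos: [0.4724, -0.0092, 0.1261]
tool_rot: [-3.123, 0.34, 0.011]
contact_force: [0.6, 0.3, -0.3]
opening: 0.0004
grip_force: 0.0
```

```bash
python3 - <<'E'
from h import *
p=np.load('press.npz'); plan(np.r_[p['R']@[-.115,-.1]+p['t'],.1036],p['a'])
d=grab('wrist','w2'); s=grab('side','s2')
cv2.imwrite('pics/w2b.png',np.hstack([d['image'][100:400,120:520],cv2.resize(s['image'][160:295,240:420],(400,300),interpolation=2)]))
E
```

```text
t 3.2 pos [ 0.47242349 -0.00921824  0.12606217] F [ 0.64421464  0.32376865 -0.294189  ] shift(tool) [-0.0065  0.0067  0.0225]
turn -3.1400749092771676
turn 0.0015177443126257548
```

View pics/w2b.png

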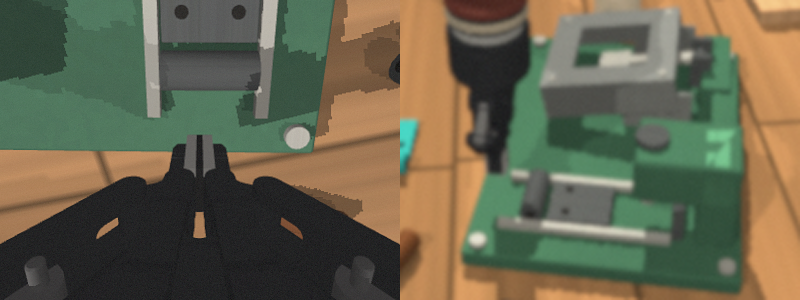

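The fingers sit just behind the knuckle, with tips at about (200,140). The rail mid-line is at about 207, so I'm a few mm left.

{"api": "drive_tool", "payload": {"rows": [[[0,0.0065,0.01],0],[[0,0,0.0125],0],[[0,0,0],0],[[0,0,0],0]]}}

```text
t: 3.7
tool_pos: [0.4732, -0.0158, 0.1065]
tool_rot: [-3.123, 0.342, 0.001]
contact_force: [-0.2, -0.3, 0.5]
opening: 0.0001
grip_force: 0.0
```

```bash
python3 - <<'E'
from h import *
p=np.load('press.npz'); plan(np.r_[p['R']@[-.0305,-.1]+p['t'],.1036],p['a'])
E
```

```text
t 3.7 pos [ 0.47324545 -0.01582352  0.1064615 ] F [-0.20654656 -0.33559462  0.47187829] shift(tool) [0.0756 0.0005 0.0028]
turn -3.1412546541759596
turn 0.0003379994138335948
```

{"api": "drive_tool", "payload": {"rows": [[[0,0.0005,0.003],0],[[0.01,0,0],0],[[0.01,0,0],0],[[0.008,0,0],0],[[0.008,0,0],0],[[0.008,0,0],0],[[0.008,0,0],0],[[0.006,0,0],0],[[0.004,0,0],0],[[0.0,0,0],0]]}}

```text
t: 4.7
tool_pos: [0.5347, -0.0299, 0.104]
tool_rot: [3.123, -0.342, 0.002]
contact_force: [-0.2, 0.5, 0.6]
opening: 0.0
grip_force: 0.0
```

{"api": "drive_tool", "payload": {"rows": [[[0.004,0,0],0],[[0.003,0,0],0],[[0.002,0,0],0],[[0,0,0],0]]}}

```text
t: 5.1
tool_pos: [0.5429, -0.0317, 0.1039]
tool_rot: [3.123, -0.342, 0.001]
contact_force: [-0.9, 0.6, 1.1]
opening: -0.0002
grip_force: 0.5
```

{"api": "drive_tool", "payload": {"rows": [[[0.0015,0,0],0],[[0.0015,0,0],0],[[0.001,0,0],0],[[0,0,0],0]]}}

```text
t: 5.5
tool_pos: [0.5466, -0.0325, 0.1038]
tool_rot: [-3.123, 0.342, 0.0]
contact_force: [-1.5, -0.1, 2.2]
opening: -0.0
grip_force: 1.3
```

{"api": "drive_tool", "payload": {"rows": [[[0.001,0,0],0],[[0.001,0,0],0],[[0,0,0],0]]}}

```text
t: 5.8
tool_pos: [0.5472, -0.0326, 0.1037]
tool_rot: [-3.123, 0.342, 0.008]
contact_force: [-9.8, 1.9, 6.5]
opening: -0.0
grip_force: 5.0
```

Force has jumped to 10 N at the stop. I'll back off and verify.

{"api": "drive_tool", "payload": {"rows": [[[-0.002,0,0],0],[[-0.01,0,0],0],[[-0.03,0,0],0],[[0,0,-0.03],0],[[0,0,-0.04],0],[[0,0,-0.04],0],[[0,0,0],0]]}}

```text
t: 6.5
tool_pos: [0.5108, -0.0245, 0.2211]
tool_rot: [3.122, -0.342, 0.022]
contact_force: [0.9, 0.4, 0.3]
opening: 0.0001
grip_force: 0.0
```

```bash
python3 - <<'E'
from h import *
p=np.load('press.npz');R=p['R'];t=p['t']
print('push end TCP press',((np.array([.5472,-.0326])-t)@R))
d=grab('wrist','w3'); s=grab('side','s3')
cv2.imwrite('pics/w3b.png',np.hstack([d['image'][60:360,120:520],cv2.resize(s['image'][200:290,270:390],(400,300),interpolation=2)]))
# next: above paddle, tip at z .13
plan(np.r_[R@[-.0065,.1105]+t,.20],p['a'])
E
```

```text
push end TCP press [-0.03025895 -0.09988957]
t 6.6 pos [ 0.50815392 -0.02401584  0.21538833] F [ 0.76685458 -0.06763005 -0.90205496] shift(tool) [ 0.0638 -0.2105  0.0157]
turn -3.1412015146909535
turn 0.0003911388988395727
```

View pics/w3b.png

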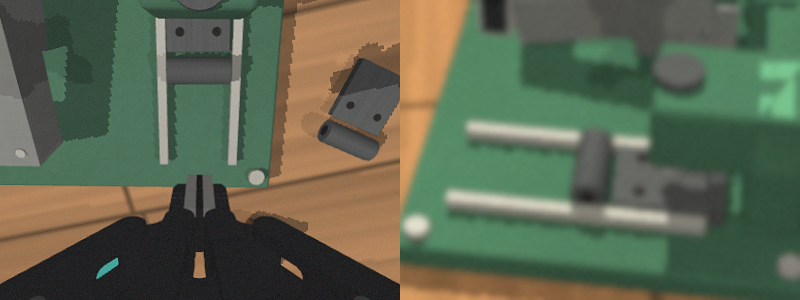

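The leaf sits under the ram, flat and square: knuckle at about (203,70) on the wrist side, front reaching the dark stop on the side view. Next I'll go above the paddle.

{"api": "drive_tool", "payload": {"rows": [[[0,-0.042,0],0],[[0,-0.042,0],0],[[0.016,-0.042,0],0],[[0.016,-0.042,0],0],[[0.016,-0.0425,0],0],[[0.016,0,0],0],[[0,0,0],0],[[0,0,0],0],[[0,0,0],0]]}}

```text
t: 7.5
tool_pos: [0.6145, 0.1671, 0.2126]
tool_rot: [3.122, -0.343, -0.003]
contact_force: [0.3, 0.7, 0.1]
opening: -0.0001
grip_force: 0.0
```

```bash
python3 - <<'E'
from h import *
p=np.load('press.npz');R=p['R'];t=p['t'];w=load('w3')
print('knuckle rear',((ray(w,[(323,143.5)],.032)[:,:2]-t)@R))
plan(np.r_[R@[-.0065,.1105]+t,.17],p['a'])
d=grab('wrist','w4'); s=grab('side','s4')
cv2.imwrite('pics/w4b.png',np.hstack([d['image'][0:300,120:520],cv2.resize(s['image'][120:240,250:410],(400,300),interpolation=2)]))
E
```

```text
knuckle rear [[-0.02016059 -0.10207713]]
t 7.5 pos [0.61446847 0.16714427 0.21257666] F [0.28082018 0.65010027 0.09662449] shift(tool) [ 0.0015 -0.0008  0.0426]
turn 3.141171467363601
turn -0.00042118622619222466
```

View pics/w4b.png

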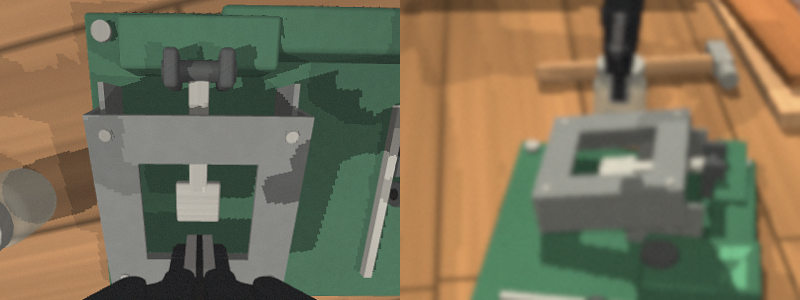

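The window spans (139–257, 164) at its far edge, and the paddle is at (177–218, 183–221). The fingertips are centred at col ~202.

```bash
python3 - <<'E'
from h import *
p=np.load('press.npz');R=p['R'];t=p['t'];w=load('w4')
q=lambda l,z:((ray(w,np.array(l,float)+[120,0],z)[:,:2]-t)@R*1000).round(1).tolist()
print(q([(139,164),(257,164),(147,258),(248,258)],[.0868,.0868,.0727,.0727]))
print(q([(177,183),(218,183),(176,221),(218,221)],[.063,.063,.057,.057]))
print((ctrl.get_obs()['tool_pos'][:2]-t)@R)
E
```

```text
[[29.7, 152.7], [29.7, 70.4], [-51.8, 153.9], [-51.7, 70.2]]
[[9.9, 128.4], [9.9, 95.7], [-25.1, 130.4], [-25.1, 94.6]]
[-0.00758158  0.10976193]
```

{"api": "drive_tool", "payload": {"rows": [[[0,-0.002,0.015],0],[[0,0,0.015],0],[[0,0,0.015],0],[[0,0,0.013],0],[[0,0,0.01],0],[[0,0,0],0],[[0,0,0],0],[[0,0,0],0]]}}

```text
t: 8.4
tool_pos: [0.6166, 0.1698, 0.1468]
tool_rot: [-3.123, 0.342, -0.002]
contact_force: [0.7, -0.8, -0.0]
opening: 0.0006
grip_force: 0.0
```

{"api": "drive_tool", "payload": {"rows": [[[0,0,0.004],0],[[0,0,0.004],0],[[0,0,0],0],[[0,0,0],0]]}}

```text
t: 8.8
tool_pos: [0.6159, 0.1697, 0.1376]
tool_rot: [3.123, -0.342, -0.001]
contact_force: [0.7, -0.1, -0.3]
opening: -0.0004
grip_force: 0.0
```

Tips are at 0.065. I'll press gradually.

{"api": "drive_tool", "payload": {"rows": [[[0,0,0.003],0],[[0,0,0.003],0],[[0,0,0.003],0],[[0,0,0],0],[[0,0,0],0]]}}

```text
t: 9.3
tool_pos: [0.6168, 0.1697, 0.1297]
tool_rot: [-3.123, 0.342, -0.003]
contact_force: [0.9, -0.5, 5.5]
opening: -0.0002
grip_force: 2.0
```

{"api": "drive_tool", "payload": {"rows": [[[0,0,0.003],0],[[0,0,0.003],0],[[0,0,0.003],0],[[0,0,0.002],0],[[0,0,0],0]]}}

```text
t: 9.8
tool_pos: [0.6175, 0.1697, 0.1195]
tool_rot: [-3.122, 0.342, -0.006]
contact_force: [1.1, -0.1, 7.3]
opening: 0.0003
grip_force: 3.2
```

{"api": "drive_tool", "payload": {"rows": [[[0,0,0.002],0],[[0,0,0.0015],0],[[0,0,0.001],0],[[0,0,0],0]]}}

```text
t: 10.2
tool_pos: [0.618, 0.1697, 0.117]
tool_rot: [-3.122, 0.342, -0.007]
contact_force: [-1.7, -1.2, 13.4]
opening: 0.0
grip_force: 6.9
```

{"api": "drive_tool", "payload": {"rows": [[[0,0,0.001],0],[[0,0,0.001],0],[[0,0,0],0]]}}

```text
t: 10.5
tool_pos: [0.6182, 0.1698, 0.1166]
tool_rot: [-3.123, 0.342, -0.007]
contact_force: [-6.4, -2.7, 22.3]
opening: 0.0
grip_force: 11.1
```

The bottom stop is reached: force rises with no more travel. I'll hold, then withdraw.

{"api": "drive_tool", "payload": {"rows": [[[0,0,0],0],[[0,0,0],0],[[0,0,0],0],[[0,0,0],0],[[0,0,0],0],[[0,0,0],0],[[0,0,0],0],[[0,0,0],0]]}}

```text
t: 11.3
tool_pos: [0.6182, 0.1698, 0.1166]
tool_rot: [-3.123, 0.342, -0.007]
contact_force: [-6.5, -3.2, 21.8]
opening: -0.0001
grip_force: 11.1
```

{"api": "drive_tool", "payload": {"rows": [[[0,0,-0.005],0],[[0,0,-0.005],0],[[0,0,-0.005],0],[[0,0,-0.01],0],[[0,0,-0.02],0],[[0,0,-0.03],0],[[0,0,-0.04],0],[[0,0,0],0],[[0,0,0],0],[[0,0,0],0]]}}

```text
t: 12.3
tool_pos: [0.615, 0.1695, 0.2244]
tool_rot: [3.122, -0.342, -0.005]
contact_force: [0.2, 0.4, -0.6]
opening: -0.0002
grip_force: 0.0
```

```bash
python3 - <<'E'
from h import *
d=grab('wrist','w5'); s=grab('side','s5'); o=ctrl.get_obs(); print(o['t'],o['tool_pos'],abs(o['dq']).max())
cv2.imwrite('pics/w5b.png',np.hstack([d['image'][0:300,120:520],cv2.resize(s['image'][160:295,260:440],(400,300),interpolation=2)]))
E
```

```text
12.4 [0.61492483 0.16951279 0.2238774 ] 0.005533786743236471
```

View pics/w5b.png

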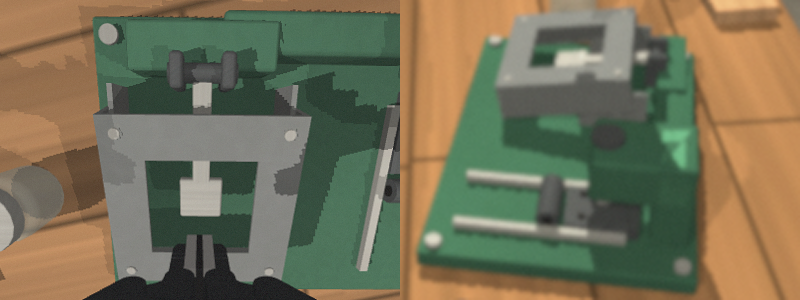

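The lever is back up, with the paddle at (200,197) under the window. The leaf is still home and the arm is clear.

```bash
python3 -c "
from station import ctrl; print(ctrl.finish_job())"
```

```text
the job is handed in; nothing more can be done
None
```

I pushed the leaf home against the stop, held the lever at its bottom stop for about a second and let it spring back up. I saw no sign of contact with the guard, and handed the job in at about 12.4 s; no verdict came back.

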